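Free the extractor fan's filter from its left-hand clamp nut

TASK

The bathroom extractor fan is down for cleaning and its blue filter cassette has to come out. Unscrew the orange wing nut that clamps it all the way up to its stop - the thread is left-handed, so it loosens clockwise seen from above - then slide the cassette out of the fan, without lifting it or tipping it, and leave it flat around the middle of the dark mat with nothing else on the ledge knocked out of place.

Things in the scene. Friction and masses are not known exactly. Their poses are not given: they have to be found in the camera images.
- fan: White extractor fan lying on the ledge, fixed. Origin: on the ledge, on the wing nut's vertical axis; z up; the cassette slides out along the fan's own -x. Filter bay: floor 4 mm thick, x = -100 to +70 mm; side guides 22 mm high, x = -60 to +66, at y = 71 to 82 either side; back stop 26 mm high at x = 55 to 67. Behind it a throat 40 mm high (x to 123), then the fan drum.
- drum (a point): Top centre of the fan's round drum (open grey impeller), radius 85 mm, 92 mm high, at fan x = +190. A metal duct stub of radius 50 mm, seen only, leaves it to the fan's +y, reaching y = 135.
- nut (a joint): Orange captive wing nut on the fan's vertical stud, rad: 0 tight, 9.0 fully unscrewed at its upper stop (1.43 turns). It grows CLOCKWISE seen from above (left-hand thread) and rises 2 mm per rad. Wings point along fan yaw minus joint value, and the other way. Stays where left; turns at about 0.12 N m. Cannot come off. Its flange bars the cassette's yellow dogs until past about 5 rad.
- wing_tip (a point): Top outer end of one of the nut's two wings, 52 mm from the axis; turns and rises with the nut. Each wing is an upright plate 10 mm thick, standing 36 to 70 mm above the ledge at joint 0 (plus the rise), on a hub of radius 14 mm, over a round flange of radius 30 mm at 27 to 36 mm height.
- cassette: Blue filter cassette, loose, 176 (x) x 134 (y) x 22 mm, about 0.3 kg. Origin: middle of its underside, z up. In place its axes match the fan's, origin at fan x = -36, 4 mm above the ledge. A slot open to +x lets the stud pass. Two yellow dogs 11 mm high on top at x = 66 to 78, y = 15 to 29 either side. Play 4 mm each side; clears the guides after 115 mm, the 4 mm floor after 155 mm.
- pocket (a point): Middle of the floor of the cassette's handle pocket (22 mm above its underside, at cassette x = -62). The handle is an upright plate 12 mm thick (x = -86 to -74), 60 mm wide, 34 mm high above the top, with two cheeks back to x = -50 at y = 22 to 30 either side: a fingertip lowered here, open behind, 44 mm wide, can pull towards -x.
- mat: Dark flat mat with a grey border, 260 (x) x 200 (y) mm, 1 mm thick, fixed, offers no step. Origin at its middle; x along its long side, z up.
- shampoo: Bystander: white bottle with green cap, diameter 60, 190 tall, origin at the middle of its foot.
- lotion: Bystander: orange bottle with white cap, diameter 56, 160 tall, origin at the middle of its foot.
- jar: Bystander: green glass jar with black lid, diameter 76, 70 tall, origin at the middle of its foot.
- mug: Bystander: blue mug, diameter 76, 95 tall, handle to its +y, origin at the middle of its foot.
- driver: Bystander: red-handled screwdriver lying along its x.
- soapdish: Bystander: white soap dish with yellow soap, 90 x 125 x 38 mm, origin at the middle of its foot.
Mind the look-alikes: they are no part of the job. Of the things shaped like the cassette, the blue one is meant.

How it is judged:
By the outcome, as a careful person would: the job done as asked, in the order asked, and still so for the second after the job is handed in, with the robot touching nothing.
It also fails if it takes over 58 s, if anything falls off the work surface, if the arm or the gripper's body presses on something with over 40 N, if the wrist force passes 120 N, or if a joint passes its speed limit or range.

ROBOT

A 6-joint arm with a two-finger parallel gripper is mounted at the origin on the work surface. World frame = base frame: x ahead of the robot, y to its left, z up, the work surface at z = 0. Lengths are in m, angles in rad, forces in N, time in s.
With the tool pointing down it reaches from about 0.35 to 0.8 m from the base axis. Payload 7.3 kg.
Tool frame: the origin (TCP) lies on the centre line of the jaws, within the pads' length; the fingertips stand 19 mm ahead of it and the grasp point (between the pads) is the TCP; z points along the fingers, y is the line along which they close (so a half turn about z gives the same grasp; the last joint's range is limited). The gripper opens to 85 mm and grips with 20 to 120 N. Pads are 22 mm wide; open, the fingers measure 114 mm over their backs; the gripper's body (76 mm by 85 mm) begins 54 mm behind the grasp point. The pads swing forward as they close: fully open they stand 13 mm farther back than shut.
Start: joints at [1.19, 0.342, 1.524, -0, 1.275, -0.146], TCP at [0.122, 0.511, 0.25] pointing down, gripper open.
Joint ranges: [-2.53, 2.53], [-0.77, 2.02], [0.04, 2.7], [-1, 4.14], [0.28, 2.66], [-3.11, 3.11]. Speed limits (rad/s): [2.57, 2.57, 3.14, 3.14, 3.14, 3.14].

INTERFACE

Orientations are given as [roll, pitch, yaw] about the fixed x, y, z axes, in that order (R = Rz(yaw) Ry(pitch) Rx(roll)).
In Python, from cell import robot gives the robot as it stands.
- The arm moves only by the shell command python3 -m crank 'ROWS' [FORCE]. ROWS is JSON, one flat list of numbers, 7 for each row, row after row: the shift along the world's x, y, z in cm, then the turn, a rotation vector about the world's x, y, z in rad, then the closure, from 0 (fully open) to 1 (shut). A call has 1 to 5 rows; each row shifts and turns the commanded pose from where the row before left it; what a row does not reach is not made up. A row lasts 1/8 s, in which the tool goes at most 62.5 mm and 10.7 degrees, less where a joint would pass 70% of its speed; a pose out of reach is approached as far as the arm can. A call with a gripper value outside its range is refused whole. The fingers move at their own pace and stop on an object; FORCE is the grip in N (left out, the last holds). Time passes only in rows, so rows that do not move let the fingers close. It gives the time, the measured TCP pose, the force, the opening and the grip force at its end, in the units of the state.
- robot.get_state(): the state, without advancing time (a new reading comes with each control period).
- robot.camera(name): name is "side" or "top"; returns a dict with "pixels" (400x640x3 uint8, blue, green, red), "K" (3x3 intrinsics, pixels), "k1" (the pictures are not rectified: a ray, as slopes to the right and down, at radius r is drawn at 1 + k1 r^2 times it, then the intrinsics apply), "R" (3x3) and "t" (3): a world point X has camera coordinates R X + t. Camera axes: x right, y down, z forward; pixel columns grow to the right and rows downward; lengths in m; the calibration is good to about 2 mm. A picture is of the moment at which its call begins. There is no depth.
- robot.hand_in(): hands the job in; it is judged then, once.
The state is a dict: "clock": time; "joints": joint angles; "qvel": joint speeds; "effort": joint torques, N m; "tool_pos": TCP position; "tool_rot": TCP orientation; "contact_force": force on the tool from outside, world axes, zero at the start; "torque": the same for the moment, N m; "gripper_width": finger opening in m; "finger_force": force on a finger pad.
Only numpy, scipy, OpenCV 4.12 (cv2) and the standard library are available. Lean on these libraries where they do the work, as an engineer would, in place of code of your own. Each camera call takes 0.05 s, during which the arm holds its last target. There are 200 camera calls.

## Working session

There is one attempt and no reset: what is moved stays moved. The work goes in short steps, Python scripts to look and compute and a shell command to move; the robot and the scene stay as the last step left them, time stands still between calls to the robot, and variables do not carry over. Pictures are saved under pics/ and viewed, at most 13 in all, crops included, and the job is handed in when it is done.

```bash
mkdir -p pics
cat > h.py <<'E'
import numpy as np,cv2
from cell import robot
def cam(n):
    c=robot.camera(n); c['pixels']=np.array(c['pixels'],np.uint8); c['K']=np.array(c['K']);c['R']=np.array(c['R']);c['t']=np.array(c['t']); return c
def ray(c,p):
    q=cv2.undistortPoints(np.array([[p]],float),c['K'],np.array([c['k1'],0,0,0.]))[0,0]
    return -c['R'].T@c['t'], c['R'].T@np.array([q[0],q[1],1])
def plane(c,p,z):
    o,d=ray(c,p); return o+d*(z-o[2])/d[2]
def proj(c,X):
    return cv2.projectPoints(np.array(X,float).reshape(-1,1,3),cv2.Rodrigues(c['R'])[0],c['t'],c['K'],np.array([c['k1'],0,0,0.]))[0][:,0]
def hsv(c): return cv2.cvtColor(c['pixels'],cv2.COLOR_BGR2HSV)
E
python3 - <<'E'
from h import *
for n in('top','side'):
    c=cam(n); cv2.imwrite(f'pics/{n}0.png',c['pixels']); print(n,c['K'].tolist(),c['k1'],(-c['R'].T@c['t']).round(3),c['R'].round(2).tolist())
print(robot.get_state())
E
```

```text
top [[413.2463776890618, 0.0, 318.59902597692115], [0.0, 413.2463776890618, 200.84215516808763], [0.0, 0.0, 1.0]] -0.045951261363076354 [ 0.37  -0.021  1.209] [[-0.01, -1.0, -0.03], [-0.99, 0.01, -0.1], [0.1, 0.03, -0.99]]
side [[495.2146967652846, 0.0, 316.35884323278657], [0.0, 495.2146967652846, 198.75495253377147], [0.0, 0.0, 1.0]] -0.05992974675200982 [0.407 0.814 1.047] [[-0.99, -0.12, 0.0], [-0.09, 0.75, -0.66], [0.08, -0.65, -0.75]]
{'clock': 0.1, 'joints': array([ 1.18997042e+00,  3.42614346e-01,  1.52493751e+00,  2.16128444e-05,
        1.27541867e+00, -1.46035848e-01]), 'qvel': array([-2.01276125e-03, -1.47151731e-03, -1.82596201e-03,  2.12352952e-04,
       -1.14214737e-05, -8.65718672e-05]), 'effort': array([ 2.60886060e-03, -4.34447300e+01, -2.46494186e+01, -2.18876676e-05,
        4.72208529e-03,  1.06588291e-05]), 'tool_pos': array([0.12199684, 0.51027519, 0.24970994]), 'tool_rot': array([-3.14023245e+00, -2.20953742e-04,  2.90679614e+00]), 'contact_force': array([ 0.10789345, -0.32130121,  0.15531374]), 'torque': array([-0.03192779, -0.03414162,  0.02552454]), 'finger_force': 0.0, 'gripper_width': 0.08524229959315759}
```

View pics/top0.png

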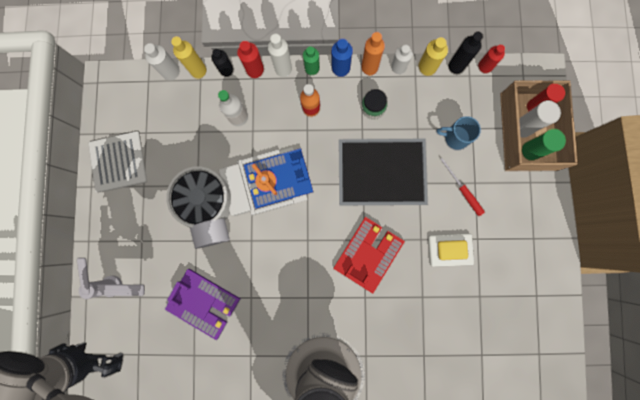

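View pics/side0.png

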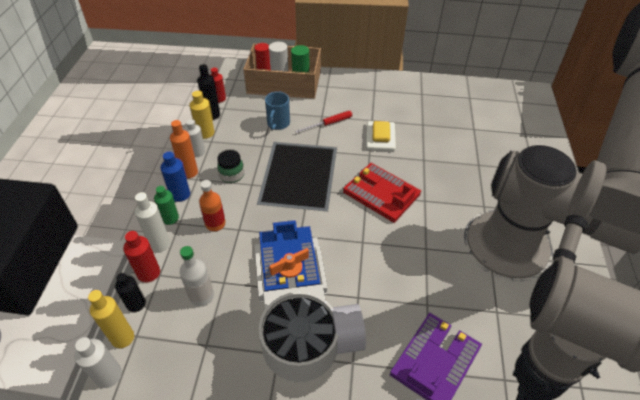

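The top view shows the blue cassette in the fan at (275,180) with the orange wing nut at about (264,180). The drum is at (197,195) and the mat at (383,172).

Possible mix-ups:
- **Cassette:** red at (370,253) and purple at (203,303). I choose the blue one, inside the fan.
- **Nut:** orange bottles at (311,100) and (373,55). I choose the winged part at (264,180).

Next I take a close crop and measure.

Run:
```python
from h import *
T=cam('top');S=cam('side')
def comps(c,lo,hi,roi,n=2,mina=30):
    x0,y0,x1,y1=roi; m=cv2.inRange(hsv(c),lo,hi); k=np.zeros_like(m); k[y0:y1,x0:x1]=m[y0:y1,x0:x1]
    cs=[q for q in cv2.findContours(k,cv2.RETR_EXTERNAL,cv2.CHAIN_APPROX_NONE)[0] if cv2.contourArea(q)>mina]
    return sorted(cs,key=cv2.contourArea)[::-1][:n]
# mat
for c,roi in((T,(330,130,435,212)),(S,(250,135,345,215))):
    m=comps(c,(0,0,0),(180,120,60),roi,1)[0]; hull=cv2.convexHull(m)
    W=np.array([plane(c,p[0].astype(float),.001)[:2] for p in hull],np.float32)
    print('mat',cv2.minAreaRect(W))
# nut wings
for n,c,roi in(('T',T,(240,155,290,205)),('S',S,(262,240,325,290))):
    for q in comps(c,(5,150,120),(16,255,255),roi,1):
        r=cv2.minAreaRect(q);print(n,'nut',r,cv2.contourArea(q))
        b=cv2.boxPoints(r); print(plane(c,r[0],.07).round(4),[plane(c,p,.07).round(3)[:2].tolist() for p in b])
# blue
for n,c,roi in(('T',T,(235,140,320,220)),('S',S,(250,215,330,300))):
    q=comps(c,(100,120,60),(125,255,255),roi,3,10)
    h=cv2.convexHull(np.vstack(q)); print(n,'blue',cv2.approxPolyDP(h,3,True)[:,0].tolist())
    W=np.array([plane(c,p[0].astype(float),.026)[:2] for p in h],np.float32); print(cv2.minAreaRect(W))
# yellow dogs
for n,c,roi in(('T',T,(235,140,320,220)),('S',S,(250,215,330,300))):
    for q in comps(c,(20,120,120),(35,255,255),roi,3,3):
        m=q[:,0].mean(0);print(n,'dog',m,plane(c,m,.037).round(4))
a=cv2.resize(T['pixels'][130:230,160:330],None,fx=4.6,fy=4.6,interpolation=cv2.INTER_CUBIC)[:460,:780]
cv2.imwrite('pics/c1.png',a)
```

```text
mat ((0.5825914144515991, -0.1793598234653473), (0.23466311395168304, 0.17098329961299896), 89.40909576416016)
mat ((0.5824958682060242, -0.18047749996185303), (0.23603613674640656, 0.17706839740276337), 89.99356842041016)
T nut ((264.7848815917969, 178.8528289794922), (31.574769973754883, 18.79743003845215), 79.3803482055664) 298.0
[0.5525 0.1592 0.07  ] [[0.592, 0.194], [0.601, 0.142], [0.513, 0.125], [0.504, 0.177]]
S nut ((290.6007385253906, 265.15240478515625), (22.133153915405273, 41.004051208496094), 72.47443389892578) 502.5
[0.5456 0.1812 0.07  ] [[0.601, 0.176], [0.514, 0.129], [0.491, 0.186], [0.575, 0.231]]
T blue [[312, 191], [255, 207], [244, 165], [300, 149]]
((0.5618781447410583, 0.12813442945480347), (0.13298869132995605, 0.17340171337127686), 15.523826599121094)
S blue [[309, 227], [319, 282], [266, 290], [260, 232], [274, 223], [289, 221]]
((0.5652075409889221, 0.11634457856416702), (0.1317751556634903, 0.19925810396671295), 15.71203327178955)
T dog [255.54545455 191.18181818] [0.5222 0.1908 0.037 ]
T dog [251.5 176.5] [0.565 0.203 0.037]
S dog [282.11764706 279.70588235] [0.5638 0.2029 0.037 ]
S dog [300.         277.71428571] [0.5225 0.1921 0.037 ]
```

View pics/c1.png

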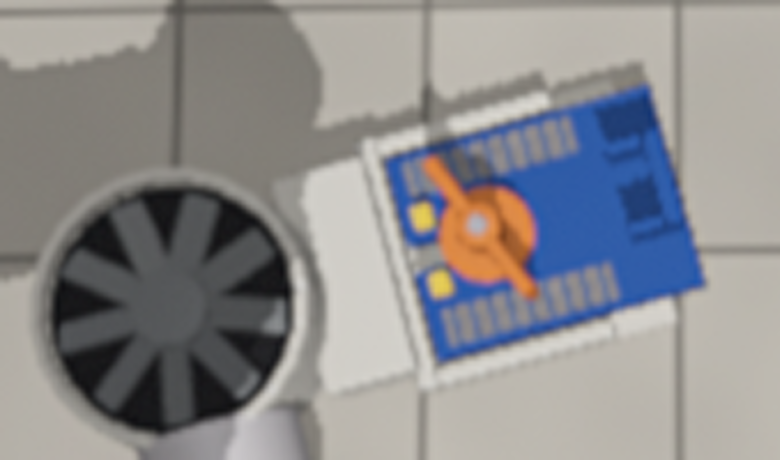

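The crop confirms the choice: a blue cassette under the orange wing nut, with its wings running from crop pixel (435,165) to (530,290). The two yellow dogs are at (422,217) and (440,284). Next I triangulate the wing tips to get the nut's height and angle.

```bash
cat >> h.py <<'E'
def tips(c,guess):
    m=cv2.inRange(hsv(c),(5,130,80),(17,255,255)); k=np.zeros_like(m); g=proj(c,[guess])[0]; cv2.circle(k,tuple(int(v) for v in g),34,255,-1)
    cs=cv2.findContours(m&k,cv2.RETR_EXTERNAL,cv2.CHAIN_APPROX_NONE)[0]; q=max(cs,key=cv2.contourArea)[:,0].astype(float)
    d=np.linalg.norm(q-g,axis=1); a=q[d.argmax()]; o=q[((q-g)@(a-g))<0]; b=o[np.linalg.norm(o-g,axis=1).argmax()]
    return a,b
def tri(A,a,B,b):
    (o1,d1),(o2,d2)=ray(A,a),ray(B,b); s=np.linalg.lstsq(np.c_[d1,-d2],o2-o1,rcond=None)[0]
    p,q=o1+s[0]*d1,o2+s[1]*d2; return (p+q)/2,np.linalg.norm(p-q)
E
python3 - <<'E'
from h import *
T=cam('top');S=cam('side'); g=[.5525,.1627,.06]
a=tips(T,g);b=tips(S,g);print(a,b)
for i in a:
    for j in b:
        p,e=tri(T,i,S,j); print(p.round(4),round(e,4),'rel angle',np.degrees(np.arctan2(p[1]-.1627,p[0]-.5525)).round(1))
for z in(.07,.079): print([plane(T,i,z).round(4)[:2] for i in a],[plane(S,j,z).round(4)[:2] for j in b])
a=S['pixels'][205:305,240:340]; cv2.imwrite('pics/c2.png',cv2.resize(a,None,fx=6,fy=6,interpolation=cv2.INTER_CUBIC))
E
```

```text
(array([254., 164.]), array([275., 194.])) (array([271., 274.]), array([308., 250.]))
[0.5958 0.1947 0.0446] 0.0085 rel angle 36.5
[0.541  0.1784 0.1472] 0.0767 rel angle 126.3
[ 0.5636  0.1479 -0.0322] 0.083 rel angle -53.3
[0.5106 0.1307 0.0664] 0.0014 rel angle -142.6
[array([0.5951, 0.1901]), array([0.5095, 0.1302])] [array([0.5868, 0.211 ]), array([0.5109, 0.1331])]
[array([0.5933, 0.1884]), array([0.5084, 0.129 ])] [array([0.5851, 0.2166]), array([0.5099, 0.1394])]
```

View pics/c2.png

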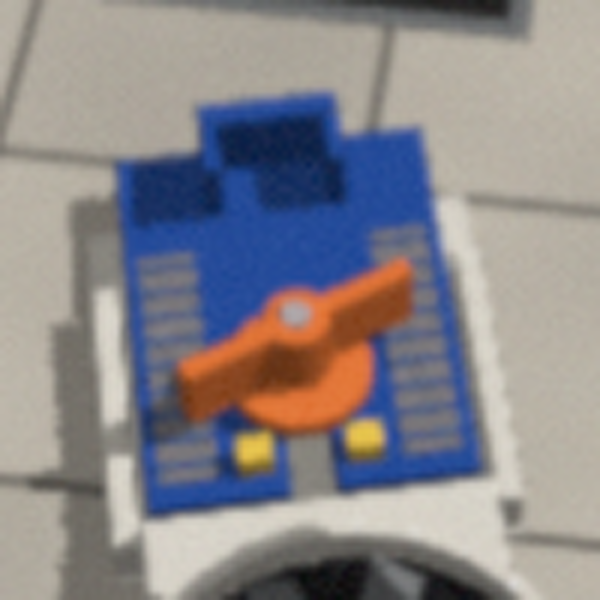

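The side crop shows the nut hub at full height with the stud tip at crop (297,315), and the wings near z≈0.07. That puts the joint at about 1.2 rad. I will grip the hub on its axis, with the closing line across the wings.

```bash
python3 -m crank '[4.3,-3.5,0,0,0,0.088,0, 4.3,-3.5,0,0,0,0.088,0, 4.3,-3.5,0,0,0,0.088,0, 4.3,-3.5,0,0,0,0.088,0, 4.3,-3.5,0,0,0,0.088,0]'
python3 -m crank '[4.3,-3.5,0,0,0,0.088,0, 4.3,-3.5,0,0,0,0.088,0, 4.3,-3.5,0,0,0,0.088,0, 4.3,-3.5,0,0,0,0.088,0, 4.3,-3.4,0,0,0,0.088,0]'
python3 -m crank '[0,0,-5,0,0,0,0, 0,0,0,0,0,0,0]'; python3 -c "
from h import *
print(robot.get_state()['joints'])"
```

```text
clock: 0.92
tool_pos: [0.3383, 0.3344, 0.2505]
tool_rot: [3.141, 0.0, -2.933]
contact_force: [1.1, -0.0, -0.8]
gripper_width: 0.0853
finger_force: 0.0
clock: 1.55
tool_pos: [0.5534, 0.1602, 0.2503]
tool_rot: [3.141, 0.0, -2.494]
contact_force: [0.7, 0.9, 0.3]
gripper_width: 0.0853
finger_force: 0.0
clock: 1.8
tool_pos: [0.5501, 0.1608, 0.1968]
tool_rot: [3.137, -0.008, -2.498]
contact_force: [0.0, -0.2, 0.0]
gripper_width: 0.0854
finger_force: 0.0
[ 1.50518659e-01  4.79483795e-01  1.46168471e+00  2.30317299e-04
  1.20926059e+00 -2.06436792e+00]
```

```bash
python3 -m crank '[0.15,0.05,-5,0,0,0,0, 0,0,-5,0,0,0,0, 0,0,-3,0,0,0,0, 0,0,0,0,0,0,0.2, 0,0,0,0,0,0,0.5]' 60
python3 -m crank '[0,0,0,0,0,0,1, 0,0,0,0,0,0,1, 0,0,0,0,0,0,1, 0,0,0,0,0,0,1]' 60
python3 - <<'E'
from h import *
T=cam('top');S=cam('side')
cv2.imwrite('pics/g1.png',np.hstack([cv2.resize(T['pixels'][120:240,180:330],(400,320)),cv2.resize(S['pixels'][180:340,200:400],(400,320))]))
E
```

```text
clock: 2.42
tool_pos: [0.5549, 0.1628, 0.0727]
tool_rot: [-3.14, 0.003, -2.496]
contact_force: [-0.4, -0.8, 0.8]
gripper_width: 0.0514
finger_force: 0.0
clock: 2.92
tool_pos: [0.5545, 0.1628, 0.0726]
tool_rot: [-3.141, 0.003, -2.496]
contact_force: [-1.3, 2.1, 6.8]
gripper_width: 0.0262
finger_force: 58.5
```

View pics/g1.png

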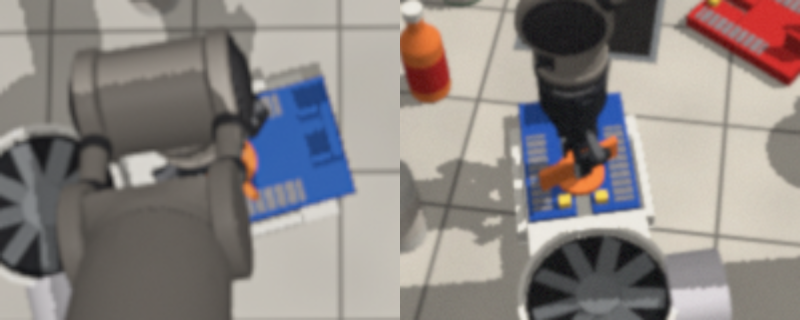

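The fingers grip the hub symmetrically across the wings (opening 26 mm, 58 N). Now I turn it clockwise.

```bash
python3 -m crank '[0,0,0.036,0,0,-0.18,1, 0,0,0.036,0,0,-0.18,1, 0,0,0.036,0,0,-0.18,1, 0,0,0.036,0,0,-0.18,1, 0,0,0.036,0,0,-0.18,1]'
python3 -m crank '[0,0,0.036,0,0,-0.18,1, 0,0,0.036,0,0,-0.18,1, 0,0,0.036,0,0,-0.18,1, 0,0,0.036,0,0,-0.18,1, 0,0,0.036,0,0,-0.18,1]'
python3 - <<'E'
from h import *
s=robot.get_state();print(s['joints'][5],s['torque'])
S=cam('side')
cv2.imwrite('pics/g2.png',cv2.resize(S['pixels'][180:340,200:400],(600,480)))
E
```

```text
clock: 3.65
tool_pos: [0.5546, 0.1614, 0.0744]
tool_rot: [-3.141, 0.003, 2.882]
contact_force: [-2.0, -5.3, 9.0]
gripper_width: 0.0262
finger_force: 58.6
clock: 4.28
tool_pos: [0.5534, 0.1606, 0.076]
tool_rot: [-3.141, 0.002, 1.982]
contact_force: [-4.7, -7.3, 10.9]
gripper_width: 0.0257
finger_force: 59.0
-0.25833520563700096 [-1.38765305  1.2183185   0.16519686]
```

View pics/g2.png

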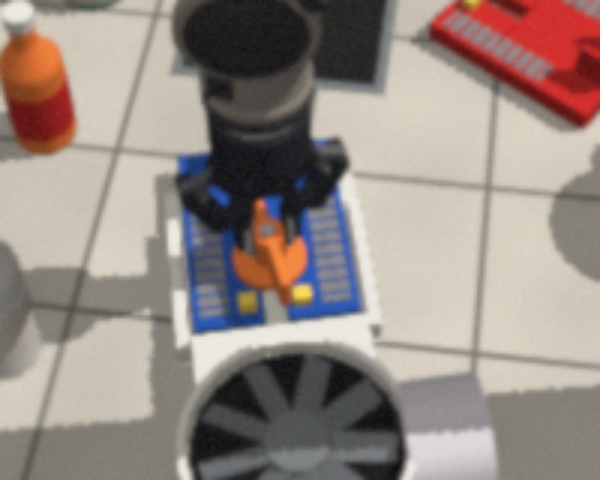

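The wing has turned with the gripper by about 1.8 rad, so I carry on.

```bash
python3 -m crank '[0,0,0.1,0,0,-0.18,1, 0,0,0.036,0,0,-0.18,1, 0,0,0.036,0,0,-0.18,1, 0,0,0.036,0,0,-0.18,1, 0,0,0.036,0,0,-0.18,1]'
python3 -m crank '[0,0,0.036,0,0,-0.18,1, 0,0,0.036,0,0,-0.18,1, 0,0,0.036,0,0,-0.18,1, 0,0,0.036,0,0,-0.18,1, 0,0,0.036,0,0,-0.18,1]'
python3 -m crank '[0,0,0.036,0,0,-0.18,1, 0,0,0.036,0,0,-0.18,1, 0,0,0.036,0,0,-0.18,1, 0,0,0.036,0,0,-0.18,1, 0,0,0.036,0,0,-0.18,1]'
python3 -m crank '[0,0,0.036,0,0,-0.18,1, 0,0,0,0,0,0,1]'
python3 -c "
from h import *
s=robot.get_state();print(s['joints'][5],s['torque'])"
```

```text
clock: 4.95
tool_pos: [0.5522, 0.1609, 0.0779]
tool_rot: [-3.14, 0.003, 1.081]
contact_force: [-8.1, -6.2, 9.3]
gripper_width: 0.0259
finger_force: 58.9
clock: 5.58
tool_pos: [0.5517, 0.1619, 0.0797]
tool_rot: [3.141, 0.004, 0.181]
contact_force: [-8.6, -1.9, 9.8]
gripper_width: 0.0258
finger_force: 59.0
clock: 6.2
tool_pos: [0.5521, 0.1629, 0.0816]
tool_rot: [3.141, 0.002, -0.719]
contact_force: [-8.1, 2.8, 8.3]
gripper_width: 0.026
finger_force: 58.9
clock: 6.45
tool_pos: [0.5523, 0.1631, 0.0819]
tool_rot: [3.141, 0.002, -0.895]
contact_force: [-7.8, 3.8, 8.6]
gripper_width: 0.026
finger_force: 58.9
2.6182184846537453 [ 0.63115391  1.30233922 -0.05646942]
```

Turned 4.68 rad, so the joint should be near 5.9. I release, lift clear, turn back half a turn and regrasp.

```bash
python3 -m crank '[0,0,0,0,0,0,0, 0,0,0,0,0,0,0, 0,0,0,0,0,0,0, 0,0,2.5,0,0,0,0, 0,0,2.5,0,0,0,0]'
python3 -m crank '[0,0,0,0,0,0.185,0, 0,0,0,0,0,0.185,0, 0,0,0,0,0,0.185,0, 0,0,0,0,0,0.185,0, 0,0,0,0,0,0.185,0]'
python3 -m crank '[0,0,0,0,0,0.185,0, 0,0,0,0,0,0.185,0, 0,0,0,0,0,0.185,0, 0,0,0,0,0,0.185,0, 0,0,0,0,0,0.185,0]'
python3 -m crank '[0,0,0,0,0,0.185,0, 0,0,0,0,0,0.185,0, 0,0,0,0,0,0.185,0, 0,0,0,0,0,0.185,0, 0,0,0,0,0,0.185,0]'
python3 -m crank '[0,0,0,0,0,0.185,0, 0,0,0,0,0,0.182,0, 0,0,0,0,0,0,0]'
python3 - <<'E'
from h import *
print(robot.get_state()['joints'][5])
S=cam('side')
cv2.imwrite('pics/g3.png',cv2.resize(S['pixels'][180:340,200:400],(600,480)))
E
```

```text
clock: 7.08
tool_pos: [0.5536, 0.1619, 0.1306]
tool_rot: [3.141, 0.0, -0.893]
contact_force: [0.5, 0.6, 0.9]
gripper_width: 0.0853
finger_force: 0.0
clock: 7.7
tool_pos: [0.5538, 0.162, 0.1303]
tool_rot: [3.141, -0.0, 0.038]
contact_force: [0.3, 0.6, 0.7]
gripper_width: 0.0854
finger_force: 0.0
clock: 8.32
tool_pos: [0.5538, 0.162, 0.1303]
tool_rot: [3.141, 0.0, 0.963]
contact_force: [0.4, -0.3, -0.6]
gripper_width: 0.0852
finger_force: 0.0
clock: 8.95
tool_pos: [0.5538, 0.162, 0.1303]
tool_rot: [3.141, 0.0, 1.888]
contact_force: [-0.8, 0.7, 0.1]
gripper_width: 0.0854
finger_force: 0.0
clock: 9.32
tool_pos: [0.5537, 0.162, 0.1303]
tool_rot: [3.142, 0.0, 2.247]
contact_force: [0.0, -0.4, -0.4]
gripper_width: 0.0851
finger_force: 0.0
-0.5243745009958917
```

View pics/g3.png

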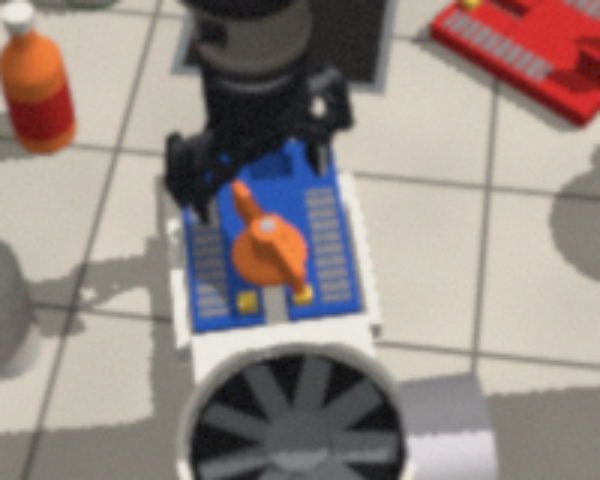

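The wing runs (240,185)–(305,290), in line with the tool. I descend, regrip and turn to the stop.

```bash
python3 -m crank '[0,0,-2.4,0,0,0,0, 0,0,-2.4,0,0,0,0, 0,0,0,0,0,0,1, 0,0,0,0,0,0,1, 0,0,0,0,0,0,1]' 60
python3 -m crank '[0,0,0,0,0,0,1, 0,0,0,0,0,0,1, 0,0,0,0,0,0,1, 0,0,0.036,0,0,-0.18,1, 0,0,0.036,0,0,-0.18,1]'
python3 -m crank '[0,0,0.036,0,0,-0.18,1, 0,0,0.036,0,0,-0.18,1, 0,0,0.036,0,0,-0.18,1, 0,0,0.036,0,0,-0.18,1, 0,0,0.036,0,0,-0.18,1]'
python3 -m crank '[0,0,0.036,0,0,-0.18,1, 0,0,0.036,0,0,-0.18,1, 0,0,0.036,0,0,-0.18,1, 0,0,0.036,0,0,-0.18,1, 0,0,0.036,0,0,-0.18,1]'
python3 -m crank '[0,0,0.036,0,0,-0.18,1, 0,0,0.036,0,0,-0.18,1, 0,0,0.036,0,0,-0.18,1, 0,0,0,0,0,0,1]'
python3 -c "
from h import *
s=robot.get_state();print(s['joints'][5],s['torque'])"
```

```text
clock: 10.0
tool_pos: [0.5543, 0.1622, 0.0835]
tool_rot: [3.14, 0.001, 2.248]
contact_force: [0.1, 0.2, -0.0]
gripper_width: 0.032
finger_force: 0.0
clock: 10.62
tool_pos: [0.5535, 0.1616, 0.0845]
tool_rot: [3.141, 0.001, 1.883]
contact_force: [-4.6, -2.3, 7.3]
gripper_width: 0.0256
finger_force: 58.5
clock: 11.25
tool_pos: [0.5531, 0.1615, 0.0863]
tool_rot: [3.141, 0.001, 0.983]
contact_force: [-5.3, -4.0, 8.3]
gripper_width: 0.0255
finger_force: 58.6
clock: 11.88
tool_pos: [0.5527, 0.1616, 0.0881]
tool_rot: [3.14, 0.001, 0.083]
contact_force: [-7.0, -2.5, 8.8]
gripper_width: 0.0257
finger_force: 58.8
clock: 12.38
tool_pos: [0.5525, 0.1619, 0.0891]
tool_rot: [3.14, 0.001, -0.453]
contact_force: [-7.0, -1.5, 9.8]
gripper_width: 0.0257
finger_force: 58.8
2.176662219812077 [-0.57391889  1.30194936 -0.09085255]
```

```bash
for i in 1; do python3 -m crank '[0,0,0.02,0,0,-0.1,1, 0,0,0.02,0,0,-0.1,1, 0,0,0.02,0,0,-0.1,1, 0,0,0.02,0,0,-0.1,1]'; done
python3 -c "
from h import *
s=robot.get_state();print(s['joints'][5],s['torque'],s['effort'][5])"
python3 -m crank '[0,0,0.0,0,0,-0.1,1, 0,0,0,0,0,-0.1,1]'
python3 -c "
from h import *
s=robot.get_state();print(s['joints'][5],s['torque'],s['effort'][5])"
```

```text
clock: 12.88
tool_pos: [0.5524, 0.1621, 0.0899]
tool_rot: [3.14, 0.001, -0.854]
contact_force: [-6.7, -0.7, 9.4]
gripper_width: 0.0259
finger_force: 58.8
2.5775923673272394 [-0.32954047  1.36064277  0.15087301] -0.9055203013122082
clock: 13.12
tool_pos: [0.5532, 0.1615, 0.0902]
tool_rot: [3.141, -0.002, -1.052]
contact_force: [-0.4, -7.2, 9.6]
gripper_width: 0.0258
finger_force: 58.6
2.7764325239119985 [-1.6638058  -0.15310711  0.09210527] -0.1305599883198738
```

The wrench signature changed at a total of about 8 rad, as expected at the stop. I add one more nudge, release, move towards the handle and look.

```bash
python3 -m crank '[0,0,0,0,0,-0.1,1, 0,0,0,0,0,0,1, 0,0,0,0,0,0,0, 0,0,0,0,0,0,0, 0,0,0,0,0,0,0]'
python3 -m crank '[0,0,3,0,0,0,0, 0,0,4,0,0,0,0, 0.8,-4,0,0,0,0.17,0, 0.8,-4,0,0,0,0.18,0, 0.8,-4,0,0,0,0.18,0.45]'
python3 -m crank '[0.8,-4,0,0,0,0.18,0.45, 0.8,-4,0,0,0,0.18,0.45, 0,0,0,0,0,0.18,0.45, 0,0,0,0,0,0.18,0.45, 0,0,0,0,0,0.17,0.45]'
python3 - <<'E'
from h import *
print(robot.get_state()['joints'])
T=cam('top');S=cam('side'); g=[.5525,.1625,.078]
a=tips(T,g);b=tips(S,g);print(a,b)
for z in(.07,.088):
    for i in(a,b):
        c=T if i is a else S
        p,q=[plane(c,k,z)[:2] for k in i]; print(z,p.round(4),q.round(4),np.degrees(np.arctan2(*(p-q)[::-1])).round(1))
for i in a:
    for j in b: print(*tri(T,i,S,j))
cv2.imwrite('pics/g4.png',np.hstack([cv2.resize(T['pixels'][120:240,230:350],(400,400)),cv2.resize(S['pixels'][160:320,200:360],(400,400))]))
E
```

```text
clock: 13.75
tool_pos: [0.5537, 0.1623, 0.0886]
tool_rot: [-3.141, 0.0, -1.151]
contact_force: [-0.1, 0.0, -0.5]
gripper_width: 0.0785
finger_force: 0.0
clock: 14.38
tool_pos: [0.5778, 0.0412, 0.1586]
tool_rot: [-3.141, -0.0, -0.615]
contact_force: [0.5, -0.5, 0.1]
gripper_width: 0.0699
finger_force: 0.0
clock: 15.0
tool_pos: [0.5936, -0.0379, 0.1583]
tool_rot: [-3.141, 0.0, 0.274]
contact_force: [0.2, 0.4, -0.5]
gripper_width: 0.0471
finger_force: 0.0
[-1.92682354e-01  5.50740114e-01  1.45292830e+00  1.26745065e-04
  1.13820695e+00  1.10395957e+00]
(array([277., 167.]), array([249., 189.])) (array([300., 276.]), array([277., 240.]))
0.07 [0.5857 0.125 ] [0.5242 0.2034] -51.9
0.07 [0.5194 0.2079] [0.59   0.1131] 126.7
0.088 [0.5823 0.1227] [0.5218 0.1998] -51.9
0.088 [0.5173 0.2191] [0.5866 0.1261] 126.7
[ 0.56705822  0.14018972 -0.02706994] 0.07310019523554691
[0.58528627 0.12329191 0.08375177] 0.004218283821294172
[0.52243962 0.20439062 0.06475988] 0.004917427858634373
[0.54091429 0.18622932 0.16987834] 0.05991221449061926
```

View pics/g4.png

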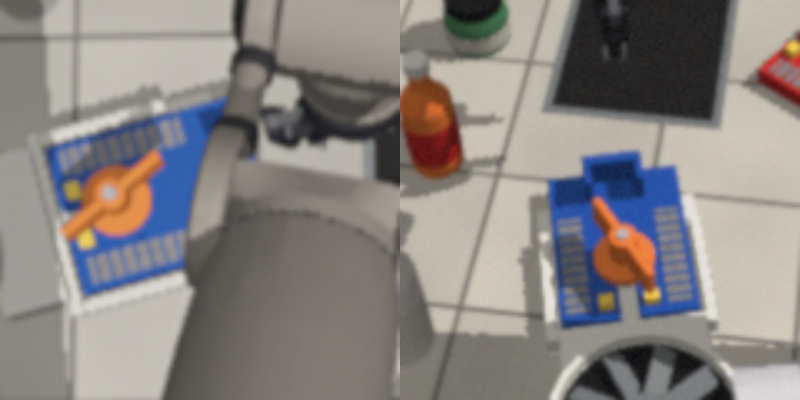

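The right half shows the wing from (597,200) to (655,290), pointing about 128° against 129.7° expected at the stop, while the tool slipped on past it. The nut is fully unscrewed. The handle's outer top edge is at side-view pixels (273,224)–(296,221).

Run:
```python
from h import *
S=cam('side')
p,q=plane(S,(273.3,224.3),.06),plane(S,(296.2,221.2),.06); print(p,q,(p+q)/2)
y=np.radians(105.4); X=np.array([np.cos(y),np.sin(y)])
h=(p+q)[:2]/2+X*.006; print('handle seen',h,'pred',np.array([.5528,.1622])-.116*X)
print('move cm',100*(np.array([.5528,.1622])-.116*X-robot.get_state()['tool_pos'][:2]))
```

```text
[0.60979059 0.05863247 0.06      ] [0.55375788 0.04145018 0.06      ] [0.58177424 0.05004133 0.06      ]
handle seen [0.5801809 0.0558259] pred [0.58360451 0.05036493]
move cm [-1.00334664  8.81340526]
```

```bash
python3 -m crank '[-0.5,4.5,0,0,0,0,0.45, -0.5,4.5,0,0,0,0,0.45, 0,0,-5,0,0,0,0.45, 0,0,-5.4,0,0,0,0.45, 0,0,0,0,0,0,0.45]' 40
python3 -m crank '[0,0,0,0,0,0,1, 0,0,0,0,0,0,1, 0,0,0,0,0,0,1, 0,0,0,0,0,0,1]' 40
```

```text
clock: 15.78
tool_pos: [0.5807, 0.0525, 0.0509]
tool_rot: [-3.139, 0.009, 0.266]
contact_force: [0.1, -0.5, 1.0]
gripper_width: 0.0469
finger_force: 0.0
clock: 16.27
tool_pos: [0.5854, 0.0518, 0.0572]
tool_rot: [3.14, -0.005, 0.268]
contact_force: [-1.3, -1.6, 7.7]
gripper_width: 0.011
finger_force: 41.1
```

Handle gripped (11 mm, 41 N). Pulling along fan −x.

```bash
python3 -m crank '[0.27,-0.97,0,0,0,0,1, 0.27,-0.97,0,0,0,0,1, 0.27,-0.97,0,0,0,0,1]'
python3 -m crank '[0.4,-1.45,0,0,0,0,1, 0.4,-1.45,0,0,0,0,1, 0,0,0,0,0,0,1]'
python3 - <<'E'
from h import *
S=cam('side');cv2.imwrite('pics/g5.png',cv2.resize(S['pixels'][120:320,200:400],(600,600)))
E
```

```text
clock: 16.65
tool_pos: [0.5925, 0.0241, 0.0568]
tool_rot: [-3.141, -0.003, 0.268]
contact_force: [-2.3, 6.1, 5.7]
gripper_width: 0.0112
finger_force: 41.1
clock: 17.02
tool_pos: [0.6009, -0.0075, 0.0562]
tool_rot: [3.14, -0.003, 0.267]
contact_force: [-1.0, -2.3, 9.0]
gripper_width: 0.0111
finger_force: 42.1
```

View pics/g5.png

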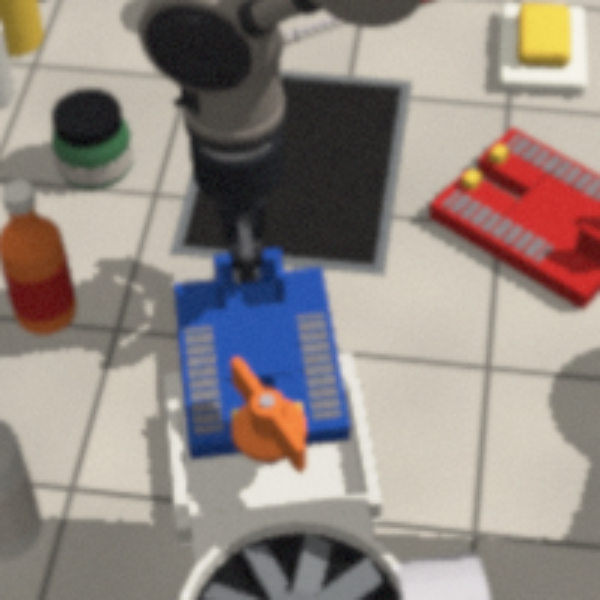

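The cassette is about 60 mm out and straight, with its dogs passing under the raised flange. I ease the downward press and continue.

```bash
python3 -m crank '[0,0,0.2,0,0,0,1, 0.4,-1.45,0,0,0,0,1, 0.4,-1.45,0,0,0,0,1]'
python3 -m crank '[0.4,-1.45,0,0,0,0,1, 0.4,-1.45,0,0,0,0,1]'
python3 -m crank '[0.4,-1.45,0,0,0,0,1, 0.4,-1.45,0,0,0,0,1, 0.4,-1.45,0,0,0,0,1, 0.1,-0.4,0,0,0,0,1, 0,0,0,0,0,0,1]'
python3 - <<'E'
from h import *
S=cam('side');cv2.imwrite('pics/g6.png',cv2.resize(S['pixels'][100:300,200:400],(600,600)))
E
```

```text
clock: 17.45
tool_pos: [0.6079, -0.0359, 0.0565]
tool_rot: [-3.141, 0.0, 0.269]
contact_force: [-0.0, 1.6, 0.8]
gripper_width: 0.0109
finger_force: 40.4
clock: 17.7
tool_pos: [0.6159, -0.0654, 0.0563]
tool_rot: [-3.142, 0.0, 0.268]
contact_force: [-0.9, 1.8, 0.7]
gripper_width: 0.0113
finger_force: 40.3
clock: 18.32
tool_pos: [0.6285, -0.1118, 0.0562]
tool_rot: [-3.142, 0.001, 0.268]
contact_force: [-0.2, -0.3, -2.1]
gripper_width: 0.0109
finger_force: 39.7
```

View pics/g6.png

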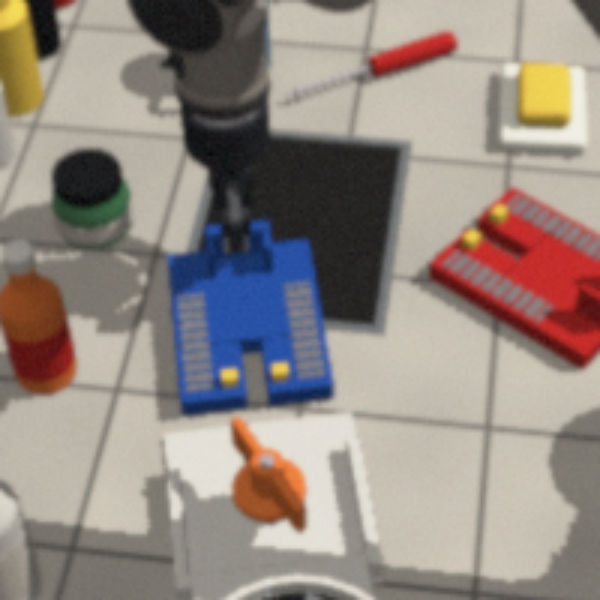

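The cassette is clear of the fan's floor, held level. I set it down 3–4 mm, then slide and align it with the mat.

```bash
python3 -m crank '[0,0,-0.2,0,0,0,1, 0,0,-0.15,0,0,0,1]'
python3 -m crank '[-0.76,-2.5,0,0,0,-0.045,1, -0.76,-2.5,0,0,0,-0.045,1, -0.76,-2.5,0,0,0,-0.045,1]'
python3 -m crank '[-0.76,-2.5,0,0,0,-0.045,1, -0.76,-2.5,0,0,0,-0.045,1, -0.76,-2.4,0,0,0,-0.045,1, 0,0,0,0,0,0,1]'
cat > m.py <<'E'
from h import *
for n,roi in(('top',(300,110,460,240)),('side',(240,110,370,230))):
    c=cam(n); x0,y0,x1,y1=roi; m=cv2.inRange(hsv(c),(100,120,60),(125,255,255)); k=np.zeros_like(m); k[y0:y1,x0:x1]=m[y0:y1,x0:x1]
    q=max(cv2.findContours(k,cv2.RETR_EXTERNAL,cv2.CHAIN_APPROX_NONE)[0],key=cv2.contourArea)
    print(n,cv2.minAreaRect(np.array([plane(c,p[0].astype(float),.023)[:2] for p in cv2.convexHull(q)],np.float32)))
E
python3 m.py
```

```text
clock: 18.62
tool_pos: [0.6286, -0.1111, 0.0533]
tool_rot: [3.142, 0.0, 0.269]
contact_force: [-4.6, 1.5, 8.2]
gripper_width: 0.0111
finger_force: 41.1
clock: 19.0
tool_pos: [0.606, -0.1865, 0.0533]
tool_rot: [-3.141, -0.001, 0.133]
contact_force: [0.6, 1.1, -1.0]
gripper_width: 0.0113
finger_force: 40.0
clock: 19.5
tool_pos: [0.5829, -0.262, 0.0534]
tool_rot: [3.141, -0.001, -0.003]
contact_force: [-0.0, -1.8, -1.4]
gripper_width: 0.011
finger_force: 40.1
top ((0.5815652012825012, -0.16794323921203613), (0.15479668974876404, 0.13840678334236145), 89.41278076171875)
side ((0.5808178782463074, -0.18866166472434998), (0.22338899970054626, 0.1391458958387375), 89.82329559326172)
```

Centred on the mat. I settle it 1 mm, release, lift away and check.

```bash
python3 -m crank '[0,0,-0.1,0,0,0,1, 0,0,0,0,0,0,1]'
python3 -m crank '[0,0,0,0,0,0,0.45, 0,0,0,0,0,0,0.45, 0,0,0,0,0,0,0.45, 0,0,2,0,0,0,0.45, 0,0,3,0,0,0,0.45]'
python3 -m crank '[0,0,6,0,0,0,0.45, 0,0,6,0,0,0,0.45, -4,2,2,0,0,0,0.45, -4,2,0,0,0,0,0.45, -4,2,0,0,0,0,0.45]'
python3 m.py
python3 - <<'E'
from h import *
cv2.imwrite('pics/end.png',cam('side')['pixels'])
E
```

```text
clock: 19.85
tool_pos: [0.5836, -0.2601, 0.0533]
tool_rot: [3.14, -0.001, 0.0]
contact_force: [-3.8, -2.7, 6.2]
gripper_width: 0.0109
finger_force: 41.0
clock: 20.48
tool_pos: [0.5825, -0.2599, 0.1013]
tool_rot: [-3.14, 0.002, -0.001]
contact_force: [0.9, 0.2, 0.1]
gripper_width: 0.0468
finger_force: 0.0
clock: 21.1
tool_pos: [0.4619, -0.1996, 0.2422]
tool_rot: [3.141, -0.001, -0.001]
contact_force: [0.6, -0.2, -0.3]
gripper_width: 0.047
finger_force: 0.0
top ((0.5814722776412964, -0.1780000925064087), (0.17563189566135406, 0.13840894401073456), 89.41886138916016)
side ((0.5809680819511414, -0.18711186945438385), (0.13944637775421143, 0.22272594273090363), 0.1251996010541916)
```

View pics/end.png

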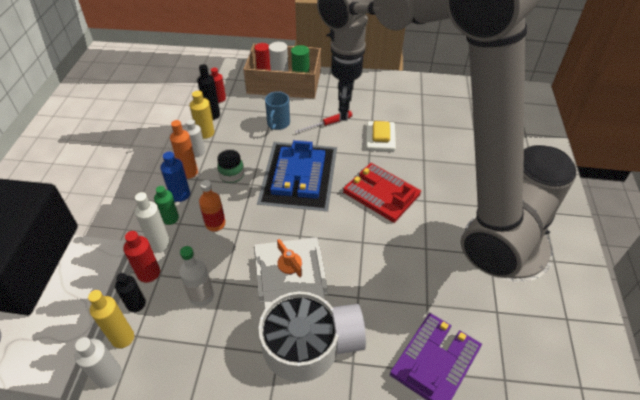

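The final view shows the cassette flat in the middle of the mat at (298,170), the nut up at (289,258), and everything else where it was.

```bash
python3 -c "
from cell import robot
print(robot.hand_in())"
```

```text
the job is handed in; nothing more can be done
None
```

The job is handed in, with no verdict returned. The wing nut turned to its upper stop (wing angle within about 2° of expected), and the blue cassette slid out level and lies flat at the middle of the mat; nothing else looks moved, and it took about 21 s.

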